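# Take the screw pot off the bench scale

### The job

The screws have been weighed: lift the wide, low lidded pot off the bench scale by its arched handle and set it down gently and upright on the round cork mat, wholly on the mat, then let go. Leave the slim, taller canister alone on its riser.

Things in the scene. Friction and masses are not known exactly. Their poses are not given: they have to be found in the camera images.
- pot_mid (a point): Wide, low lidded steel pot on the scale, loose, 0.6 kg: 94 mm in diameter (foot 90), 124 mm high with its handle, lid top 70 mm above the foot. Point on its axis, 62 mm above the foot; z up. Fixed arch handle: level bar along y, 12 x 12 mm, centre line 56 mm above this point, 42 mm clear under it, 60 mm clear between its uprights.
- canister_mid (a point): Bystander: slimmer, taller lidded steel canister with a like but narrower handle, loose, 64 mm in diameter, 148 mm high with its handle, on a low bent aluminium riser (120 x 120 mm, 20 mm high), so its top is 168 mm above the bench. Point on its axis, half-way up, 74 mm above its foot; z up, handle bar along y.
- scale: Bench scale, fixed: grey housing 190 (x) x 150 (y) mm with a small display at its -x end and a square steel pan 135 x 140 mm, flat top 50 mm above the bench. Origin on the bench under the housing's centre; the pan's centre is 25 mm towards +x of it. z up.
- cork_mat: Round cork mat, fixed, 140 mm in diameter, 6 mm thick. Origin at the centre of its underside, on the bench; z up. Other small things lying about the bench are at most 140 mm high.
There are look-alikes about, which are no part of the job. Of the things that look like the cork_mat, the largest one is meant. Leave any pink look-alike of the part that bears pot_mid alone.

How it is judged:
By the outcome, as a careful person would: the job done as asked, in the order asked, and still so for the second after the job is handed in, with the robot touching nothing.
It also fails if it takes over 43 s, if anything falls off the work surface, if the arm or the gripper's body presses on something with over 40 N, if the wrist force passes 120 N, or if a joint passes its speed limit or range.

### The arm

A 7-joint arm with a two-finger parallel gripper is mounted at the origin on the work surface. World frame = base frame: x ahead of the robot, y to its left, z up, the work surface at z = 0. Lengths are in m, angles in rad, forces in N, time in s.
With the tool pointing down it reaches from about 0.4 to 0.9 m from the base axis. Payload 5.5 kg.
Tool frame: the origin (TCP) lies on the centre line of the jaws, within the pads' length; the fingertips stand 17 mm ahead of it and the grasp point (between the pads) lies 2 mm behind it; z points along the fingers, y is the line along which they close (so a half turn about z gives the same grasp; the last joint's range is limited). The gripper opens to 92 mm and grips with 3 to 60 N. Pads are 19 mm wide; open, the fingers measure 130 mm over their backs; the gripper's body (75 mm by 190 mm) begins 47 mm behind the grasp point.
Start: joints at [-0.863, 0.501, -0.427, 1.55, 0.221, 1.138, -0.21], TCP at [0.28, 0.587, 0.244] pointing down, gripper open.
Joint ranges: [-2.88, 2.88], [-0.31, 2.03], [-1.54, 1.56], [0.2, 2.42], [-1.41, 4.55], [0.19, 2.02], [-2.57, 2.57]. Speed limits (rad/s): [2.57, 2.57, 3.14, 3.14, 3.14, 3.14, 3.14].

### API

Orientations are given as [roll, pitch, yaw] about the fixed x, y, z axes, in that order (R = Rz(yaw) Ry(pitch) Rx(roll)).
In Python, from cell import * gives the robot as it stands. The module is installed in compiled form; this text tells all that it offers.
- The arm moves only by the tool send_rows, never from a script. Its argument "plan" is one flat list of numbers, 7 for each row, row after row: the shift along the tool's x, y, z as a fraction of full scale, then the turn, a rotation vector about the tool's x, y, z as a fraction of full scale, then the opening, from 0 (shut) to 1 (fully open). In form: [dx, dy, dz, ax, ay, az, jaw, dx, dy, dz, ax, ay, az, jaw, ...]. A call has 1 to 20 rows; each row shifts and turns the commanded pose from where the row before left it, along the tool's axes as they then stand; what a row does not reach is not made up. Full scale, the value 1, is 0.04 m for a shift and 0.08 rad for a turn. A row lasts 1/10 s, in which the tool goes at most 50 mm and 8.59 degrees, less where a joint would pass 70% of its speed; a pose out of reach is approached as far as the arm can. A call with a number of a shift or a turn outside -1 to 1 is refused whole. A call with a gripper value outside its range is refused whole. The fingers move at their own pace and stop on an object; "newtons" is the grip in N (left out, the last holds). Time passes only in rows, so rows that do not move let the fingers close. It gives the time, the measured TCP pose, the force, the opening and the grip force at its end, in the units of the state.
- get_obs(): the state, without advancing time (a new reading comes with each control period).
- capture(name): name is "side" or "top"; returns (picture, depth): 420x560x3 uint8, red, green, blue; 420x560 float32, m along the optical axis (not along the pixel's ray), 0 where there is no reading.
- camera_params(name): a dict with "fovy" (degrees; the focal length in pixels is half the picture's height over the tangent of half this angle, whatever the lens; pixels are square), "cx", "cy" (the principal point, pixels), "extrinsics" (4x4, takes a point from camera to world coordinates). Camera axes: x right, y down, z forward; pixel columns grow to the right and rows downward; lengths in m; the calibration is good to about 2 mm. A picture is of the moment at which its call begins. camera_params takes no time and is no camera call.
- sign_off(): hands the job in; it is judged then, once.
The state is a dict: "time": time; "joint_positions": joint angles; "qd": joint speeds; "joint_torque": joint torques, N m; "tcp_pos": TCP position; "tcp_rot": TCP orientation; "force": force on the tool from outside, world axes, zero at the start; "moment": the same for the moment, N m; "finger_gap": finger opening in m; "gripper_force": force on a finger pad.
Only numpy, scipy, OpenCV 4.12 (cv2) and the standard library are available. Lean on these libraries where they do the work, as an engineer would, in place of code of your own. Each camera call takes 0.05 s, during which the arm holds its last target. There are 200 camera calls.

## Working session

There is one attempt and no reset: what is moved stays moved. The work goes in short steps, Python scripts to look and compute and a tool call to move; the robot and the scene stay as the last step left them, time stands still between calls to the robot, and variables do not carry over. Pictures are saved under pics/ and viewed, at most 10 in all, crops included, and the job is handed in when it is done.

Besides the shell and the picture viewer there is one more tool, called after "Call:" by a JSON object that holds its "fn" and its "kwargs". send_rows: Moves the arm, as the interface text tells. Shift numbers are shares of 0.04 m and turn numbers shares of 0.08 rad, none past 1 either way. Its arguments: {"type":"object","properties":{"plan":{"type":"array","items":{"type":"number","minimum":-1,"maximum":1}},"newtons":{"type":"number"}},"required":["plan"]}

```bash
mkdir -p pics
cat > h.py <<'E'
from cell import *
import numpy as np, cv2
def shot(n,tag):
    p,d=capture(n); cv2.imwrite(f'pics/{tag}.png',p[:,:,::-1]); np.save(f'pics/{tag}.npy',d); return p,d
def pts(n,d):
    c=camera_params(n); f=d.shape[0]/2/np.tan(np.radians(c['fovy'])/2)
    v,u=np.mgrid[:d.shape[0],:d.shape[1]]
    P=np.stack([(u-c['cx'])/f*d,(v-c['cy'])/f*d,d],-1)
    T=np.array(c['extrinsics']); return P@T[:3,:3].T+T[:3,3]
E
python3 - <<'E'
from h import *
for n in('top','side'):
    p,d=shot(n,n+'0'); print(n,camera_params(n))
a=cv2.imread('pics/top0.png');b=cv2.imread('pics/side0.png')
print(get_obs())
E
```

```text
top {'fovy': 50.40004797429056, 'cx': 279.62997996854796, 'cy': 207.06435645378932, 'extrinsics': array([[ 1.51228799e-02, -9.99405901e-01,  3.09700437e-02,
         3.75353348e-01],
       [-9.99885196e-01, -1.50863404e-02,  1.41317510e-03,
        -5.95432731e-02],
       [-9.45110914e-04, -3.09878595e-02, -9.99519314e-01,
         1.07365599e+00],
       [ 0.00000000e+00,  0.00000000e+00,  0.00000000e+00,
         1.00000000e+00]])}
side {'fovy': 48.21789251934861, 'cx': 273.3659208845867, 'cy': 208.74588224074793, 'extrinsics': array([[ 0.99013652, -0.07732185,  0.11683755,  0.28240699],
       [-0.13832524, -0.67202621,  0.72749357, -0.84071746],
       [ 0.02226674, -0.73647953, -0.67609325,  0.84083484],
       [ 0.        ,  0.        ,  0.        ,  1.        ]])}
{'time': 0.1, 'joint_positions': array([-0.86281712,  0.50176464, -0.42681026,  1.5513469 ,  0.22082373,
        1.13829784, -0.21033379]), 'qd': array([ 0.00036063, -0.00159335, -0.00023509, -0.00186533,  0.00057967,
        0.00072505, -0.00031521]), 'joint_torque': array([-1.11550803e-02, -5.67867315e+01, -5.83813190e+00, -2.79912633e+01,
       -6.89035398e-02,  2.39589839e-02,  1.57543508e-05]), 'tcp_pos': array([0.27944925, 0.58619528, 0.24277508]), 'tcp_rot': array([-3.13983519e+00, -4.43634520e-05,  2.69684062e+00]), 'force': array([-0.44989185, -0.27949377,  0.12255421]), 'moment': array([-0.01609203, -0.00539095,  0.00976461]), 'gripper_force': 0.0, 'finger_gap': 0.09186983074767277}
```

View pics/top0.png

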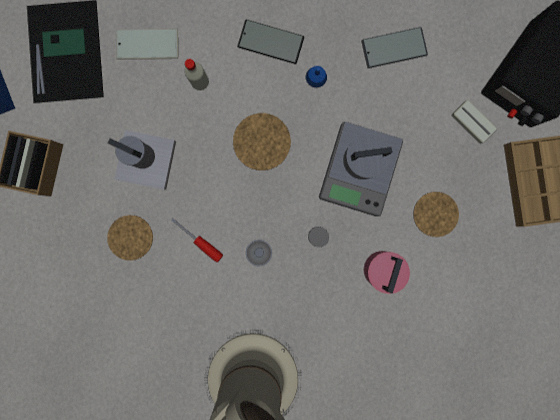

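View pics/side0.png

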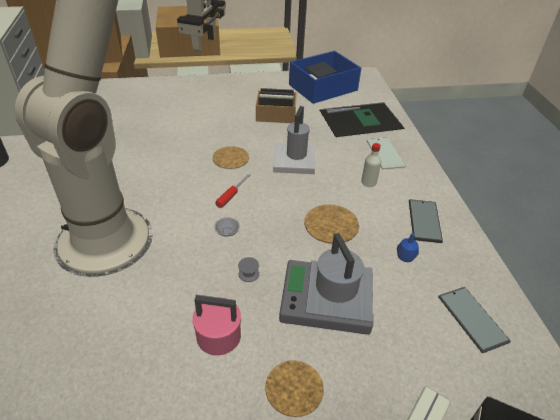

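The top view shows the large cork mat at (262,142) with two smaller ones. The grey pot is on the scale, its handle near (372,153), the pink look-alike is at (388,272) and the canister at (130,150). The side view agrees.

Run:
```python
from h import *
def rep(n,lbl,m,P):
    X=P[m]; 
    (c,s,a)=cv2.minAreaRect((X[:,:2]*1000).astype(np.float32)); print(n,lbl,len(X),'mean',X.mean(0).round(4),'rect',np.round(c,1),np.round(s,1),round(a,1),'z',np.percentile(X[:,2],[5,50,95]).round(4))
for n in('top','side'):
    im=cv2.imread(f'pics/{n}0.png'); d=np.load(f'pics/{n}0.npy'); P=pts(n,d); ok=d>0
    print(ok.mean())
    hsv=cv2.cvtColor(im,cv2.COLOR_BGR2HSV)
    x0,y0,x1,y1=(225,105,300,178) if n=='top' else (298,198,365,248)
    box=np.zeros(ok.shape,bool); box[y0:y1,x0:x1]=1
    cork=box&(hsv[...,1]>90)&(hsv[...,0]<25)
    k=max(cv2.findContours(cork.astype(np.uint8),0,1)[0],key=cv2.contourArea)
    cork&=ok
    rep(n,'cork',cork,P)
    X=P[...,0];Y=P[...,1];Z=P[...,2]
    x0,y0,x1,y1=(320,118,410,215) if n=='top' else (275,230,380,330)
    box[:]=0; box[y0:y1,x0:x1]=1
    for l,a,b in(('bar',.160,.19),('lid',.112,.13),('pan',.04,.06)):
        m=box&ok&(Z>a)&(Z<b); 
        if m.sum()>5: rep(n,l,m,P)
    x0,y0,x1,y1=(360,245,415,300) if n=='top' else (185,285,250,355)
    box[:]=0; box[y0:y1,x0:x1]=1
    m=box&ok&(Z>.02)
    if m.sum()>5:rep(n,'pink',m,P)
```

```text
0.9960756802721088
top cork 2529 mean [ 0.5661 -0.0117  0.0054] rect [565.7 -12.1] [136.  135.6] 18.1 z [0.0022 0.0054 0.0087]
top bar 244 mean [ 0.5167 -0.2444  0.1727] rect [ 517.5 -245.4] [12.4 75.9] 8.6 z [0.1667 0.1731 0.176 ]
top lid 1231 mean [ 0.5157 -0.2443  0.1192] rect [ 517.7 -245.5] [91.1 93.1] 1.1 z [0.1163 0.1192 0.1223]
top pan 2591 mean [ 0.4993 -0.243   0.0475] rect [ 499.8 -245.9] [146.3 185.9] 74.1 z [0.0406 0.0487 0.0524]
top pink 1480 mean [ 0.2651 -0.2992  0.0759] rect [ 262.8 -304.2] [92.7 91.1] 45.5 z [0.0445 0.0692 0.1236]
0.9962287414965987
side cork 1542 mean [ 0.565  -0.0139  0.0084] rect [531.3 -71.6] [277.8 137.3] 59.4 z [0.0052 0.008  0.0108]
side bar 265 mean [ 0.5174 -0.2509  0.1733] rect [ 518.3 -245.8] [14.  77.3] 8.8 z [0.164  0.1748 0.1772]
side lid 1141 mean [ 0.513  -0.2534  0.1213] rect [ 517.5 -246.9] [93.3 92.4] 74.0 z [0.1172 0.1216 0.1244]
side pan 3418 mean [ 0.4891 -0.2659  0.0481] rect [ 499.4 -247.8] [148.6 186.4] 73.8 z [0.0408 0.0504 0.0541]
side pink 2249 mean [ 0.2625 -0.3195  0.0736] rect [ 264.8 -308.6] [92.8 87.4] 23.6 z [0.029  0.0713 0.1257]
```

Call:
{"fn": "send_rows", "kwargs": {"plan": [0,0,-0.1,0,0,0.94,1,0,0,-0.1,0,0,0.94,1,0,0,0,0,0,0.94,1,0,0,0,0,0,0.94,1,0,0,0,0,0,0.94,1,0,0,0,0,0,0.94,1,0,0,0,0,0,0.94,1,0,0,0,0,0,0.94,1,0,0,0,0,0,0.94,1,0,0,0,0,0,0.94,1,0,0,0,0,0,0.94,1,0,0,0,0,0,0.94,1,0,0,0,0,0,0.94,1,0,0,0,0,0,0,1]}}

```text
time: 1.5
tcp_pos: [0.2795, 0.5864, 0.2512]
tcp_rot: [-3.141, 0.001, 1.719]
force: [0.6, 0.1, 0.1]
finger_gap: 0.0919
gripper_force: 0.0
```

Call:
{"fn": "send_rows", "kwargs": {"plan": [-0.7,0.32,0,0,0,0,1,-0.7,0.32,0,0,0,0,1,-0.7,0.32,0,0,0,0,1,-0.7,0.32,0,0,0,0,1,-0.7,0.32,0,0,0,0,1,-0.7,0.32,0,0,0,0,1,-0.7,0.32,0,0,0,0,1,-0.7,0.32,0,0,0,0,1,-0.7,0.32,0,0,0,0,1,-0.7,0.32,0,0,0,0,1,-0.7,0.32,0,0,0,0,1,-0.7,0.32,0,0,0,0,1,-0.7,0.32,0,0,0,0,1,0,0,0,0,0,0,1]}}

```text
time: 2.9
tcp_pos: [0.5008, 0.2459, 0.2514]
tcp_rot: [3.141, 0.003, 1.714]
force: [-1.0, -0.3, 0.5]
finger_gap: 0.0922
gripper_force: 0.0
```

Call:
{"fn": "send_rows", "kwargs": {"plan": [-0.72,-0.084,0,0,0,0,1,-0.72,-0.084,0,0,0,0,1,-0.72,-0.084,0,0,0,0,1,-0.72,-0.084,0,0,0,0,1,-0.72,-0.084,0,0,0,0,1,-0.72,-0.084,0,0,0,0,1,-0.72,-0.084,0,0,0,0,1,-0.72,-0.084,0,0,0,0,1,-0.72,-0.084,0,0,0,0,1,-0.72,-0.084,0,0,0,0,1,-0.72,-0.084,0,0,0,0,1,-0.72,-0.084,0,0,0,0,1,-0.72,-0.084,0,0,0,0,1,-0.72,-0.084,0,0,0,0,1,-0.72,-0.084,0,0,0,0,1,-0.72,-0.084,0,0,0,0,1,-0.72,-0.084,0,0,0,0,1,0,0,0,0,0,0,1,0,0,0,0,0,0,1]}}

```text
time: 4.8
tcp_pos: [0.5138, -0.241, 0.2513]
tcp_rot: [-3.141, -0.001, 1.72]
force: [-0.1, 1.2, 0.7]
finger_gap: 0.0917
gripper_force: 0.0
```

Run:
```python
from h import *
p,d=shot('side','side1'); cv2.imwrite('pics/side1c.png',cv2.resize(p[130:340,230:430,::-1],None,fx=2.5,fy=2.5))
o=get_obs();print(o['tcp_pos'],o['tcp_rot'],o['joint_positions'])
```

```text
[ 0.51408321 -0.2399091   0.25129687] [-3.14117570e+00 -1.29083501e-03  1.72107342e+00] [ 0.22326474  0.31607661  0.20503517  1.77221291 -0.07353137  1.06170499
  0.60463672]
```

View pics/side1c.png

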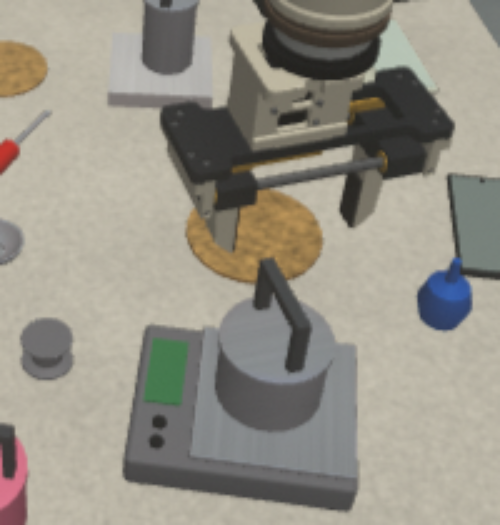

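The gripper is open above the pot, with the fingers straddling its handle (crop about (290,300)) at the right angle. I'll correct by about 6 mm, then descend and grip.

Call:
{"fn": "send_rows", "kwargs": {"plan": [-0.08,0.04,0.3,0,0,0,1,-0.08,0.04,0.3,0,0,0,1,0,0,0.3,0,0,0,1,0,0,0.3,0,0,0,1,0,0,0.3,0,0,0,1,0,0,0.3,0,0,0,1,0,0,0.2,0,0,0,1,0,0,0.13,0,0,0,1,0,0,0,0,0,0,1,0,0,0,0,0,0,1]}}

```text
time: 5.85
tcp_pos: [0.5183, -0.2473, 0.1668]
tcp_rot: [3.141, 0.0, 1.719]
force: [0.7, 0.6, 0.1]
finger_gap: 0.0919
gripper_force: 0.0
```

Call:
{"fn": "send_rows", "kwargs": {"plan": [0,0,0,0,0,0,0.35,0,0,0,0,0,0,0.35,0,0,0,0,0,0,0.35,0,0,0,0,0,0,0.35], "newtons": 5}}

```text
time: 6.25
tcp_pos: [0.5182, -0.2472, 0.1668]
tcp_rot: [3.141, 0.0, 1.719]
force: [-0.3, -0.9, -0.0]
finger_gap: 0.0644
gripper_force: 0.0
```

Run:
```python
from h import *
p,d=shot('side','side2'); cv2.imwrite('pics/side2c.png',cv2.resize(p[160:340,260:400,::-1],None,fx=3.3,fy=3.3))
o=get_obs();print(o['tcp_pos'],o['tcp_rot'],o['finger_gap'],o['force'])
```

```text
[ 0.51816168 -0.24713549  0.1666834 ] [3.14131585e+00 6.09660216e-05 1.71921802e+00] 0.060359041368241724 [0.25324486 0.81442807 0.6387446 ]
```

View pics/side2c.png

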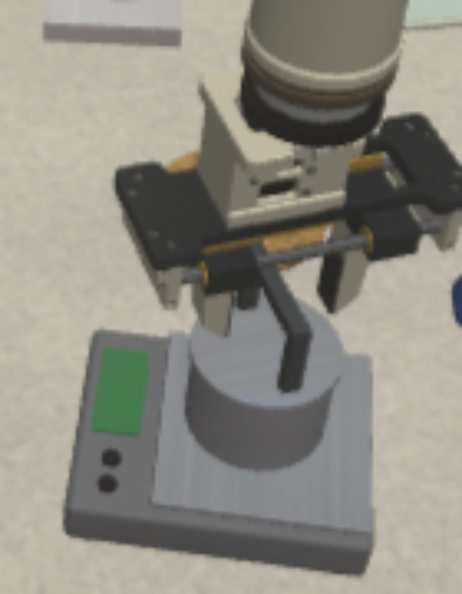

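The fingers are on either side of the bar (tips at crop (215,330) and (335,305)), between the uprights and clear of the lid. Closing.

Call:
{"fn": "send_rows", "kwargs": {"plan": [0,0,0,0,0,0,0,0,0,0,0,0,0,0,0,0,0,0,0,0,0,0,0,0,0,0,0,0,0,0,0,0,0,0,0,0,0,0,0,0,0,0,0,0,0,0,0,0,0,0,0,0,0,0,0,0], "newtons": 10}}

```text
time: 7.1
tcp_pos: [0.5183, -0.2471, 0.1664]
tcp_rot: [3.141, 0.0, 1.719]
force: [1.7, 0.1, -1.7]
finger_gap: 0.0119
gripper_force: 10.0
```

Call:
{"fn": "send_rows", "kwargs": {"plan": [0,0,0,0,0,0,0,0,0,0,0,0,0,0,0,0,0,0,0,0,0,0,0,0,0,0,0,0], "newtons": 40}}

```text
time: 7.5
tcp_pos: [0.5182, -0.2471, 0.1665]
tcp_rot: [3.141, 0.0, 1.719]
force: [1.4, 0.7, -2.1]
finger_gap: 0.0115
gripper_force: 40.0
```

Gripped at 12 mm opening, which matches the bar. Lifting about 60 mm.

Call:
{"fn": "send_rows", "kwargs": {"plan": [0,0,-0.05,0,0,0,0,0,0,-0.1,0,0,0,0,0,0,-0.15,0,0,0,0,0,0,-0.2,0,0,0,0,0,0,-0.2,0,0,0,0,0,0,-0.2,0,0,0,0,0,0,-0.2,0,0,0,0,0,0,-0.2,0,0,0,0,0,0,-0.15,0,0,0,0,0,0,-0.1,0,0,0,0,0,0,-0.05,0,0,0,0,0,0,0,0,0,0,0,0,0,0,0,0,0,0,0]}}

```text
invalid input
```

Run:
```python
from h import *
p,d=shot('side','side3'); cv2.imwrite('pics/side3c.png',cv2.resize(p[120:340,240:420,::-1],None,fx=2.6,fy=2.6))
o=get_obs();print(o['tcp_pos'],o['tcp_rot'],o['finger_gap'],o['force'],o['moment'])
P=pts('side',d);m=(d>0)&(P[...,2]>.05)&(P[...,2]<.2)&(abs(P[...,0]-.518)<.06)&(abs(P[...,1]+.247)<.06)
Q=P[m];
for z in np.arange(.05,.2,.01):
  s=Q[abs(Q[:,2]-z)<.005]
  if len(s)>3: print(round(z,3),len(s),s.min(0).round(3),s.max(0).round(3))
```

```text
[ 0.51815763 -0.24711306  0.16648391] [ 3.14148390e+00 -3.92439035e-08  1.71928026e+00] 0.011443949678553972 [ 1.99295582  0.49797644 -1.80605292] [-0.1239942  -0.34455743  0.03438076]
0.05 923 [ 0.458 -0.307  0.05 ] [ 0.578 -0.187  0.055]
0.06 123 [ 0.463 -0.298  0.055] [ 0.574 -0.2    0.065]
0.07 136 [ 0.473 -0.292  0.065] [ 0.556 -0.236  0.075]
0.08 126 [ 0.473 -0.291  0.075] [ 0.557 -0.243  0.085]
0.09 136 [ 0.473 -0.293  0.085] [ 0.555 -0.231  0.095]
0.1 132 [ 0.473 -0.292  0.095] [ 0.555 -0.246  0.105]
0.11 97 [ 0.472 -0.294  0.105] [ 0.557 -0.233  0.115]
0.12 1022 [ 0.472 -0.294  0.115] [ 0.565 -0.2    0.125]
0.13 26 [ 0.506 -0.284  0.125] [ 0.54  -0.266  0.135]
0.14 24 [ 0.516 -0.285  0.135] [ 0.529 -0.279  0.145]
0.15 28 [ 0.51  -0.285  0.145] [ 0.529 -0.257  0.155]
0.16 58 [ 0.497 -0.285  0.155] [ 0.54  -0.252  0.165]
0.17 127 [ 0.494 -0.285  0.165] [ 0.542 -0.24   0.175]
0.18 152 [ 0.494 -0.285  0.175] [ 0.544 -0.239  0.185]
0.19 56 [ 0.493 -0.261  0.185] [ 0.543 -0.248  0.195]
0.2 14 [ 0.494 -0.261  0.195] [ 0.54  -0.253  0.199]
```

View pics/side3c.png

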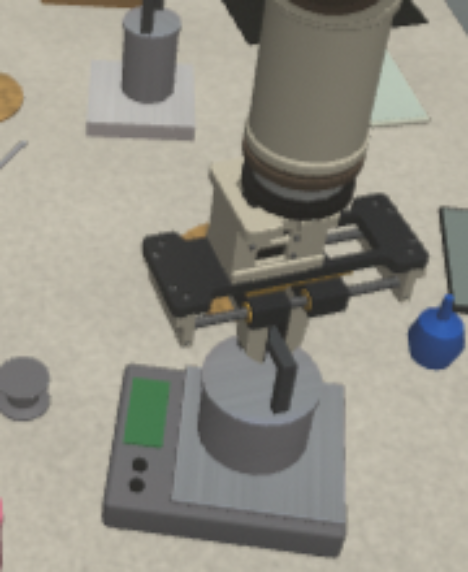

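The lift call was refused because I miscounted the numbers, so nothing moved. The picture shows the handle gripped at crop (270,330) and the pot still standing flat on the pan. Resending.

Call:
{"fn": "send_rows", "kwargs": {"plan": [0,0,-0.05,0,0,0,0,0,0,-0.1,0,0,0,0,0,0,-0.15,0,0,0,0,0,0,-0.2,0,0,0,0,0,0,-0.2,0,0,0,0,0,0,-0.2,0,0,0,0,0,0,-0.2,0,0,0,0,0,0,-0.2,0,0,0,0,0,0,-0.1,0,0,0,0,0,0,-0.05,0,0,0,0,0,0,0,0,0,0,0,0,0,0,0,0,0,0]}}

```text
time: 8.75
tcp_pos: [0.5178, -0.247, 0.2241]
tcp_rot: [-3.141, -0.0, 1.719]
force: [-0.3, -0.0, -7.4]
finger_gap: 0.0115
gripper_force: 40.0
```

Run:
```python
from h import *
p,d=shot('side','side4'); cv2.imwrite('pics/side4c.png',cv2.resize(p[120:340,240:420,::-1],None,fx=2.6,fy=2.6))
o=get_obs();print(o['tcp_pos'],o['tcp_rot'],o['finger_gap'],o['force'],o['moment'])
```

```text
[ 0.51775219 -0.24698429  0.2240242 ] [-3.14075454e+00 -4.60539051e-04  1.71928054e+00] 0.011396565937589458 [-0.27476712 -0.12872499 -7.5545424 ] [-0.06144767  0.01347396  0.03959902]
```

View pics/side4c.png

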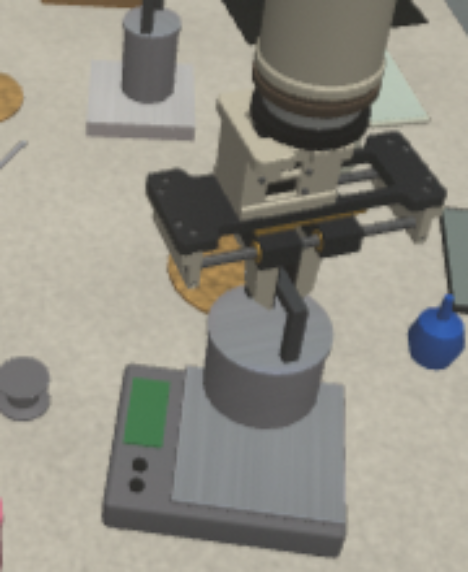

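The pot hangs level, clear of the pan (crop (265,360)), with its weight of 7 N on the wrist. Carrying it to the mat.

Call:
{"fn": "send_rows", "kwargs": {"plan": [0.15,0.05,0,0,0,0,0,0.3,0.11,0,0,0,0,0,0.42,0.153,0,0,0,0,0,0.42,0.153,0,0,0,0,0,0.42,0.153,0,0,0,0,0,0.42,0.153,0,0,0,0,0,0.42,0.153,0,0,0,0,0,0.42,0.153,0,0,0,0,0,0.42,0.153,0,0,0,0,0,0.42,0.153,0,0,0,0,0,0.42,0.153,0,0,0,0,0,0.42,0.153,0,0,0,0,0,0.42,0.153,0,0,0,0,0,0.3,0.11,0,0,0,0,0,0.15,0.05,0,0,0,0,0,0.1,0.04,0,0,0,0,0,0,0,0,0,0,0,0,0,0,0,0,0,0,0,0,0,0,0,0,0,0]}}

```text
time: 10.7
tcp_pos: [0.5655, -0.0139, 0.2245]
tcp_rot: [-3.141, 0.0, 1.718]
force: [0.5, -0.2, -7.9]
finger_gap: 0.0115
gripper_force: 40.0
```

Call:
{"fn": "send_rows", "kwargs": {"plan": [0,0,0.1,0,0,0,0,0,0,0.2,0,0,0,0,0,0,0.25,0,0,0,0,0,0,0.25,0,0,0,0,0,0,0.25,0,0,0,0,0,0,0.25,0,0,0,0,0,0,0.25,0,0,0,0,0,0,0.25,0,0,0,0,0,0,0.25,0,0,0,0,0,0,0.15,0,0,0,0,0,0,0.1,0,0,0,0,0,0,0.05,0,0,0,0,0,0,0,0,0,0,0,0,0,0,0,0,0,0]}}

```text
time: 12.1
tcp_pos: [0.566, -0.0127, 0.1309]
tcp_rot: [3.141, 0.0, 1.719]
force: [0.1, 0.1, -7.1]
finger_gap: 0.0117
gripper_force: 40.0
```

Call:
{"fn": "send_rows", "kwargs": {"plan": [0,0,0.03,0,0,0,0,0,0,0.03,0,0,0,0,0,0,0.03,0,0,0,0,0,0,0.03,0,0,0,0,0,0,0.02,0,0,0,0,0,0,0.02,0,0,0,0,0,0,0,0,0,0,0]}}

```text
time: 12.8
tcp_pos: [0.5656, -0.0127, 0.124]
tcp_rot: [-3.141, -0.0, 1.719]
force: [1.0, 0.4, -7.4]
finger_gap: 0.0117
gripper_force: 40.0
```

Call:
{"fn": "send_rows", "kwargs": {"plan": [0,0,0.02,0,0,0,0,0,0,0.01,0,0,0,0,0,0,0,0,0,0,0]}}

```text
time: 13.1
tcp_pos: [0.5656, -0.0127, 0.1228]
tcp_rot: [-3.141, -0.0, 1.719]
force: [-0.2, 0.8, -6.2]
finger_gap: 0.0116
gripper_force: 40.0
```

Run:
```python
from h import *
p,d=shot('side','side5'); cv2.imwrite('pics/side5c.png',cv2.resize(p[80:280,250:420,::-1],None,fx=2.9,fy=2.9))
o=get_obs();print(o['tcp_pos'],o['force'],o['moment'])
```

```text
[ 0.56560184 -0.01271573  0.12287799] [-0.02759953  0.23442535 -7.04917085] [-0.10432203  0.05236481  0.0118205 ]
```

View pics/side5c.png

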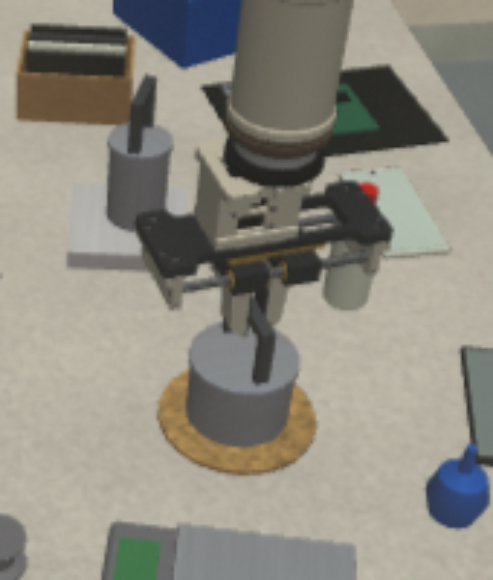

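The pot is over the middle of the mat (crop (240,420)), but the wrist still carries its weight. Lowering it gently onto the mat.

Call:
{"fn": "send_rows", "kwargs": {"plan": [0,0,0.01,0,0,0,0,0,0,0.01,0,0,0,0,0,0,0,0,0,0,0,0,0,0,0,0,0,0]}}

```text
time: 13.55
tcp_pos: [0.5659, -0.0127, 0.1225]
tcp_rot: [3.141, 0.0, 1.719]
force: [0.8, 0.4, -3.8]
finger_gap: 0.0115
gripper_force: 40.0
```

Call:
{"fn": "send_rows", "kwargs": {"plan": [0,0,0.01,0,0,0,0,0,0,0,0,0,0,0,0,0,0,0,0,0,0]}}

```text
time: 13.85
tcp_pos: [0.5659, -0.0127, 0.1224]
tcp_rot: [3.141, 0.0, 1.719]
force: [-3.5, -0.3, 3.9]
finger_gap: 0.0114
gripper_force: 40.0
```

Contact made. Releasing gradually.

Call:
{"fn": "send_rows", "kwargs": {"plan": [0,0,0,0,0,0,0,0,0,-0.01,0,0,0,0,0,0,0,0,0,0,0], "newtons": 5}}

```text
time: 14.15
tcp_pos: [0.5659, -0.0128, 0.1224]
tcp_rot: [3.141, 0.0, 1.719]
force: [-3.0, -0.4, 4.8]
finger_gap: 0.012
gripper_force: 5.0
```

Call:
{"fn": "send_rows", "kwargs": {"plan": [0,0,0,0,0,0,0.2,0,0,0,0,0,0,0.3,0,0,0,0,0,0,0.5,0,0,0,0,0,0,0.6,0,0,0,0,0,0,0.6,0,0,0,0,0,0,0.6]}}

```text
time: 14.75
tcp_pos: [0.5657, -0.0128, 0.1221]
tcp_rot: [3.142, 0.0, 1.719]
force: [-0.7, 0.2, -0.2]
finger_gap: 0.0525
gripper_force: 0.0
```

Call:
{"fn": "send_rows", "kwargs": {"plan": [0,0,-0.1,0,0,0,0.6,0,0,-0.2,0,0,0,0.6,0,0,-0.3,0,0,0,0.6,0,0,-0.4,0,0,0,0.6,0,0,-0.4,0,0,0,0.6,0,0,-0.4,0,0,0,0.6,0,0,-0.4,0,0,0,0.6,0,0,-0.4,0,0,0,0.6,0,0,-0.3,0,0,0,0.6,0,0,-0.1,0,0,0,0.6,0,0,0,0,0,0,0.6,0,0,0,0,0,0,0.6]}}

```text
time: 15.95
tcp_pos: [0.5652, -0.0127, 0.2416]
tcp_rot: [-3.141, -0.0, 1.719]
force: [-0.1, 0.1, -0.8]
finger_gap: 0.055
gripper_force: 0.0
```

Run:
```python
from h import *
p,d=shot('side','side6'); cv2.imwrite('pics/side6c.png',cv2.resize(p[80:280,250:420,::-1],None,fx=2.9,fy=2.9))
o=get_obs();print(o['time'],o['tcp_pos'],o['force'],o['finger_gap'])
P=pts('side',d)
for a,b in((.07,.085),(.118,.134)):
    m=(d>0)&(P[...,2]>a)&(P[...,2]<b)&(abs(P[...,0]-.566)<.06)&(abs(P[...,1]+.0127)<.06);Q=P[m]
    print(Q.mean(0),np.median(Q[:,2]),cv2.minAreaRect((Q[:,:2]*1000).astype(np.float32)))
```

```text
16.0 [ 0.56510066 -0.01273693  0.24134312] [ 0.10800859 -0.12922003  0.95680864] 0.05540597450265289
[ 0.56106406 -0.01936004  0.07748743] 0.07772621329201035 ((564.5783081054688, -13.714073181152344), (91.85208129882812, 93.3606185913086), 52.60300064086914)
[ 0.56462823 -0.01745168  0.12890687] 0.13062824300456943 ((564.9967041015625, -12.767322540283203), (12.665801048278809, 76.43634033203125), 8.344592094421387)
```

View pics/side6c.png

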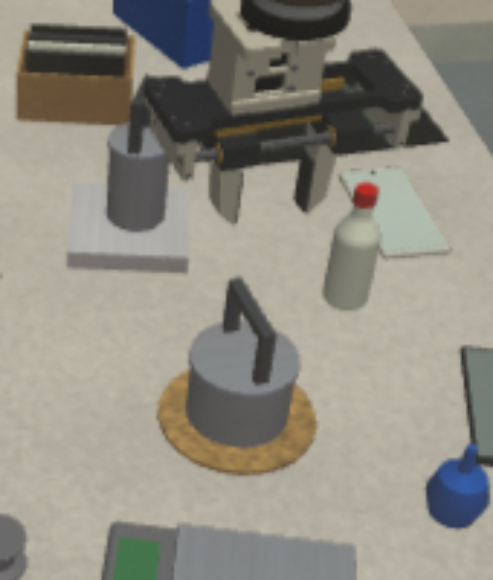

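The pot stands upright in the middle of the mat (crop (240,400)). The gripper is clear above it and the canister hasn't moved.

```bash
python3 -c "
from cell import *
print(sign_off())"
```

```text
the job is handed in; nothing more can be done
None
```

The pot is standing upright and centred on the large cork mat, the gripper has let go and is clear above it, the canister was left alone, and the job was handed in at about 16 s.

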